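# Rub down glued mini solar panels and stand them to cure

## Task

Bed down the glued cover of every mini solar panel while it lies in the mould: with the sprung rubbing block, working from the left panel to the right one, make one steady stroke along each panel's centre line from the end nearest the robot to the far end, pressing all the way with about 8 N (the spring a little over half in) and never hard enough to crack it (25 N). Then stand the block upright on its rubber pad again, lift the panels out of the mould and lean them side by side in the curing rack, foot held by the lip, back on the rail, cells facing up and away from the robot, not overlapping; leave everything else on the table where it is.

Things in the scene. Friction and masses are not known exactly. Their poses are not given: they have to be found in the camera images.
- mould: Fixed mould, left or right of the robot: plate 160 x 330 x 4 mm, origin under its centre, x away from the robot (yaw within 0.2 rad); three grey nests 105 mm apart along y. Panels lie on beds 18 mm above the table; over its middle 90 mm a bed is only 38 mm wide, so a panel's long sides are free there down to the plate. End lips and corner stops are 22 mm high, 2 mm below the panel's top.
- panel_a: Mini solar panel that starts in the left-hand (+y) nest of the mould (may be absent): rigid slab 120 x 56 x 6 mm, 0.1 kg, white with a grid of dark cells on its top face; origin = centre of its underside, x along its 120 mm length (away from the robot while in the nest), y across its 56 mm width, z out of the cell face.
- nest_a (a point): Centre of the bed of the left-hand (+y) nest, where a panel's origin lies (18 mm above the table).
- panel_b: Mini solar panel that starts in the middle nest of the mould (may be absent): rigid slab 120 x 56 x 6 mm, 0.1 kg, white with a grid of dark cells on its top face; origin = centre of its underside, x along its 120 mm length (away from the robot while in the nest), y across its 56 mm width, z out of the cell face.
- nest_b (a point): Centre of the bed of the middle nest, where a panel's origin lies (18 mm above the table).
- panel_c: Mini solar panel that starts in the right-hand (-y) nest of the mould (may be absent): rigid slab 120 x 56 x 6 mm, 0.1 kg, white with a grid of dark cells on its top face; origin = centre of its underside, x along its 120 mm length (away from the robot while in the nest), y across its 56 mm width, z out of the cell face.
- nest_c (a point): Centre of the bed of the right-hand (-y) nest, where a panel's origin lies (18 mm above the table).
- rack: Curing rack, fixed: plate 330 mm wide (y), 6 thick, from x = -88 to 32 mm of its origin on the table; x away from the robot (yaw within 0.2). Lip along the far side: inner face x = 24, top z = 22 mm. A panel stands on a short edge inside the lip, its back on the rail, at 45 degrees, top towards the robot; its origin then is near x = -22, z = 48 mm. Places: y = -95, 0, 95; posts y = +-160.
- rack_rail: Rail of the rack: aluminium bar of 12 mm diameter along y; origin = its middle, on its axis, at x = -48, z = 65 mm of the rack.
- pad: Black rubber pad 100 x 120 x 4 mm fixed on the table, home of the rubbing block; origin = centre of its underside.
- block: Rubbing block standing on the pad, 61 mm high, 0.28 kg: weighted cork-faced sole 42 x 50 x 8 mm (x, y, z), sprung by 14 mm on two pins under a flange 42 x 50 x 6 mm (underside 23 mm above the sole's face); wooden handle 26 x 34 mm (x, y) from 29 to 61 mm above the sole's face. Origin = centre of the sole's face, spring out; z up along the handle.
- block_grip (a point): Point on the handle's axis, 50 mm above the sole's face (spring out).
- sole (a joint): How far the block's sole is pushed up into the block: 0 = spring out, 0.014 m = solid. Pressing force is about 1.8 N at first touch, 7 to 8 N at 0.009 to 0.010, 10 N at 0.014, then solid.
- dispenser_1: Bystander, leave alone: yellow tape dispenser, loose on the table; origin = centre of its underside.
- dispenser_2: Bystander, leave alone: orange tape dispenser, loose on the table; origin = centre of its underside.
- pliers: Bystander, leave alone: blue-handled pliers, loose on the table; origin = centre of its underside.
- ribbon_coil: Bystander, leave alone: coil of aluminium ribbon, 64 mm across, loose on the table; origin = centre of its underside.
- junction_box: Bystander, leave alone: small black box 50 x 36 x 16 mm, loose on the table; origin = centre of its underside.
- cutter: Bystander, leave alone: yellow knife, 120 mm long, loose on the table; origin = centre of its underside.
- pot: Bystander, leave alone: white plastic cup, 70 mm across, loose on the table; origin = centre of its underside.
Mind the look-alikes: they are no part of the job. Leave any pink look-alike of the panel_a alone. Leave any orange look-alike of the block alone.

How it is judged:
By the outcome, as a careful person would: the job done as asked, in the order asked, and still so for the second after the job is handed in, with the robot touching nothing.
Of panel_a, panel_b, panel_c only 2 to 3 are there at a start; the rules pass over those that are not, and their reading is None.
At some moment in a run one of block may be knocked a few centimetres aside while the robot is not near it.
Once in a run the grip may slacken for a moment while it holds something.
It also fails if it takes over 210 s, if anything falls off the work surface, if the arm or the gripper's body presses on something with over 40 N, if the wrist force passes 120 N, or if a joint passes its speed limit or range.

## Robot

A 7-joint arm with a two-finger parallel gripper is mounted at the origin on the work surface. World frame = base frame: x ahead of the robot, y to its left, z up, the work surface at z = 0. Lengths are in m, angles in rad, forces in N, time in s.
With the tool pointing down it reaches from about 0.35 to 0.9 m from the base axis. Payload 8.1 kg.
Tool frame: the origin (TCP) lies on the centre line of the jaws, within the pads' length; the fingertips stand 11 mm ahead of it and the grasp point (between the pads) lies 8 mm behind it (arm.nose_length is the distance from the TCP to the fingertips, in m); z points along the fingers, y is the line along which they close (so a half turn about z gives the same grasp; the last joint's range is limited). The gripper opens to 92 mm and grips with 3 to 60 N. Pads are 19 mm wide; open, the fingers measure 130 mm over their backs; the gripper's body (75 mm by 190 mm) begins 47 mm behind the grasp point.
Start: joints at [-1.312, 0.434, 0.025, 1.573, -0.012, 1.134, -0.075], TCP at [0.221, 0.585, 0.238] pointing down, gripper open.
Joint ranges: [-2.62, 2.62], [-0.44, 2.09], [-1.27, 1.32], [0.08, 2.57], [-1.32, 4.46], [0.12, 2], [-2.74, 2.74]. Speed limits (rad/s): [2.22, 2.22, 3.01, 3.01, 3.14, 3.14, 3.14].

## Interface

Orientations are given as a rotation vector (axis times angle).
In Python, from cell import arm gives the robot as it stands.
- The arm moves only by the tool jog_arm, never from a script. Its argument "moves" is a list of rows, each a list of 4 numbers: the shift along the tool's x, y, z in m, then the turn about the tool's z in rad. In form: [[tx, ty, tz, spin], ...]. A call has 1 to 20 rows; each row is the pose to reach, as a shift and turn from the pose commanded when the call began, along the tool's axes at that moment; what a row does not reach only later rows make up. A row lasts 1/8 s, in which the tool goes at most 62.5 mm and 10.7 degrees, less where a joint would pass 70% of its speed; a pose out of reach is approached as far as the arm can. A call with a gripper value outside its range is refused whole. "hand" is the finger opening in m, from 0 to 0.0918, set as the call begins (left out, the last holds). The fingers move at their own pace and stop on an object; "newtons" is the grip in N (left out, the last holds). Time passes only in rows, so rows that repeat a pose let the fingers close. It gives the time, the measured TCP pose, the force, the opening and the grip force at its end, in the units of the state.
- arm.observe(): the state, without advancing time (a new reading comes with each control period).
- arm.get_image(name): name is "scene" or "top"; returns a dict with "color" (384x512x3 uint8, red, green, blue), "z_map" (384x512 float32, m along the optical axis (not along the pixel's ray), 0 where there is no reading), "fx", "fy", "cx", "cy" (pixels), "rvec" (rotation vector, rad) and "tvec" (3), from world to camera coordinates, as OpenCV has them. Camera axes: x right, y down, z forward; pixel columns grow to the right and rows downward; lengths in m; the calibration is good to about 2 mm. A picture is of the moment at which its call begins.
- arm.sign_off(): hands the job in; it is judged then, once.
The state is a dict: "clock": time; "joints": joint angles; "dq": joint speeds; "joint_efforts": joint torques, N m; "position": TCP position; "ee_rot": TCP orientation; "force": force on the tool from outside, world axes, zero at the start; "ft_torque": the same for the moment, N m; "width": opening from 0.0 (shut) to 1.0 (fully open); "gripper_force": force on a finger pad.
Only numpy, scipy, OpenCV 4.12 (cv2) and the standard library are available. Lean on these libraries where they do the work, as an engineer would, in place of code of your own. Each camera call takes 0.05 s, during which the arm holds its last target. There are 200 camera calls.

## Working session

There is one attempt and no reset: what is moved stays moved. The work goes in short steps, Python scripts to look and compute and a tool call to move; the robot and the scene stay as the last step left them, time stands still between calls to the robot, and variables do not carry over. Pictures are saved under pics/ and viewed, at most 14 in all, crops included, and the job is handed in when it is done.

Besides the shell and the picture viewer there is one more tool, called after "Emit:" as name([rows], argument=value, ...), one row to a line, values as JSON. jog_arm: Moves the arm, as the interface text tells. Its arguments: {"type":"object","properties":{"moves":{"type":"array"},"hand":{"type":"number"},"newtons":{"type":"number"}},"required":["moves"]}

```bash
ls; mkdir -p pics
cat > h.py <<'E'
import numpy as np, cv2
from scipy.spatial.transform import Rotation as R
from cell import arm
def snap(name,save=None,crop=None,scale=1):
    im=arm.get_image(name); np.savez('%s.npz'%name,**im)
    if save:
        c=im['color'][:,:,::-1]
        if crop: c=c[crop[1]:crop[3],crop[0]:crop[2]]
        cv2.imwrite('pics/'+save,cv2.resize(c,None,fx=scale,fy=scale,interpolation=cv2.INTER_CUBIC))
    return im
def pw(im,u,v,z=None):
    """pixel->world using depth, or plane z"""
    Rm=R.from_rotvec(np.array(im['rvec']).ravel()).as_matrix(); t=np.array(im['tvec']).ravel()
    d=np.array([(u-im['cx'])/im['fx'],(v-im['cy'])/im['fy'],1])
    C=-Rm.T@t; D=Rm.T@d
    if z is None:
        k=np.median(im['z_map'][int(v)-1:int(v)+2,int(u)-1:int(u)+2])
    else: k=(z-C[2])/D[2]
    return C+k*D
def cloud(im):
    Rm=R.from_rotvec(np.array(im['rvec']).ravel()).as_matrix(); t=np.array(im['tvec']).ravel()
    v,u=np.mgrid[:384,:512]; z=im['z_map']
    P=np.stack([(u-im['cx'])/im['fx']*z,(v-im['cy'])/im['fy']*z,z],-1)
    return (P-t)@Rm
def st():
    s=arm.observe(); print(s['clock'],np.round(s['position'],4),np.round(s['ee_rot'],3),'F',np.round(s['force'],1),'w',round(s['width'],3),'gf',np.round(s['gripper_force'],1)); return s
E
python3 - <<'E'
from h import *
s=st(); print(R.from_rotvec(s['ee_rot']).as_matrix().round(3))
for n in('scene','top'):
    im=snap(n,n+'0.png',scale=1.5)
    Rm=R.from_rotvec(np.ravel(im['rvec'])).as_matrix(); print(n,im['fx'],(-Rm.T@np.ravel(im['tvec'])).round(3),Rm[2].round(3), (im['z_map']>0).mean())
E
```

```text
pics
0.0 [0.2211 0.584  0.2369] [-5.65e-01 -3.09e+00  3.00e-03] F [-0.8 -0.2 -0.2] w 1.002 gf 0.0
[[-0.935  0.354 -0.   ]
 [ 0.354  0.935 -0.002]
 [-0.    -0.002 -1.   ]]
scene 483.41739152766576 [ 0.968 -0.645  1.352] [-0.308  0.435 -0.846] 0.9961649576822916
top 437.56273216942435 [ 0.159 -0.012  1.74 ] [ 0.195 -0.003 -0.981] 0.996063232421875
```

View pics/top0.png

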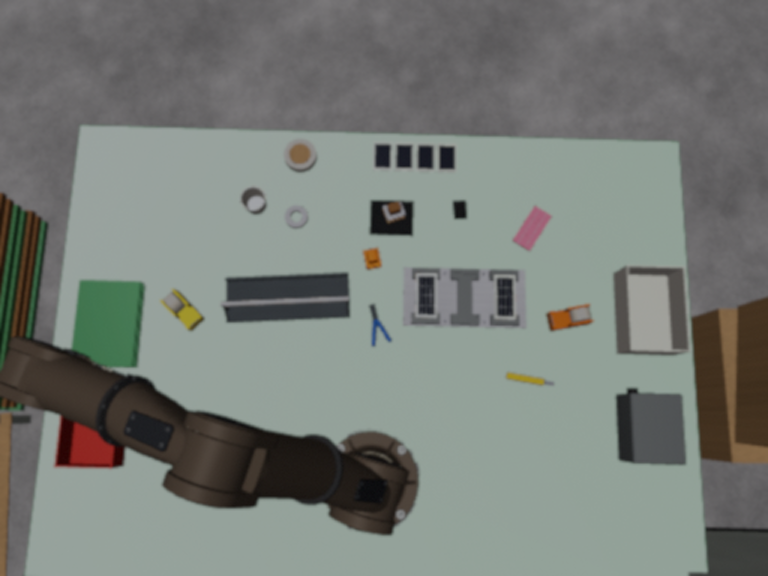

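View pics/scene0.png

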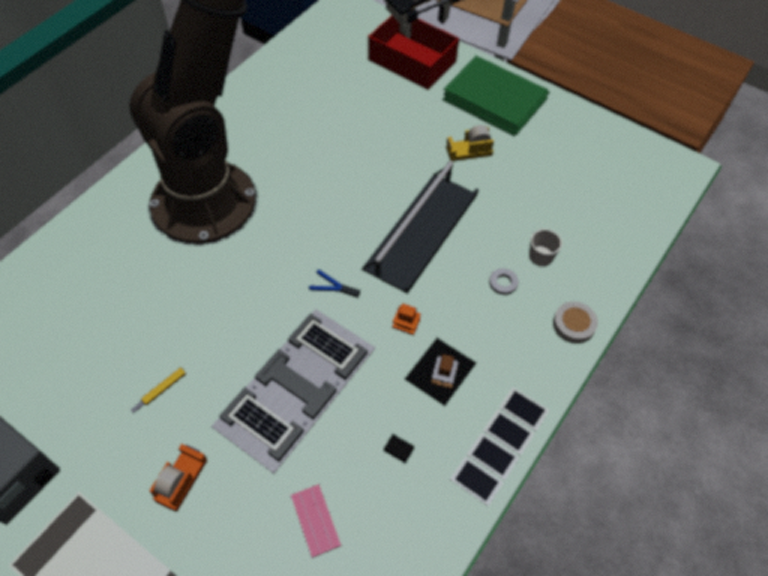

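The top view shows the mould (465,297) with panels in the left (426,296) and right (504,297) nests and the middle nest empty. The rack is at (287,298), and the brown-handled block stands on the black pad at (394,211). Look-alikes: the orange block (372,258), the pink panel (532,228) and four cards (415,157). Block candidates are (394,211), brown and on the pad, and (372,258), orange, so I choose (394,211). Next I measure closely.

```bash
cat > m.py <<'E'
from h import *
def rect(P,xy,r,zlo,zhi,label):
    q=P[(np.hypot(P[:,0]-xy[0],P[:,1]-xy[1])<r)&(P[:,2]>zlo)&(P[:,2]<zhi)]
    if len(q)<8: print(label,len(q)); return
    c,s,a=cv2.minAreaRect((q[:,:2]*1000).astype(np.float32))
    print(label,len(q),'c',np.round(c,1),'s',np.round(s,1),'a',round(a,1),'mean',(q.mean(0)*1000).round(1),'zmed',round(np.median(q[:,2])*1000,1))
E
python3 - <<'E'
from m import *
T=dict(np.load('top.npz'));S=dict(np.load('scene.npz'))
pts={'pa':(426,296),'pc':(504,297),'mould':(465,297),'pad':(375,225),'block':(394,208),'rack':(287,285),'railL':(225,303),'railR':(348,299)}
W={}
for k,(u,v) in pts.items():
    W[k]=pw(T,u/1.5,v/1.5); print(k,(W[k]*1000).round(1))
for n,I in(('top',T),('scene',S)):
    P=cloud(I).reshape(-1,3)
    print(n,'table z', np.median(P[(abs(P[:,0]-.45)<.1)&(abs(P[:,1]+.45)<.03)][:,2]).round(4))
    for k in('pa','pc'): rect(P,W[k],.075,.0205,.03,k)
    rect(P,W['mould'],.21,.0025,.04,'mould')
    rect(P,W['block'],.06,.05,.08,'handle'); rect(P,W['block'],.06,.006,.045,'flange'); 
    rect(P,W['block'],.1,.0025,.08,'pad')
    rect(P,W['rack'],.2,.003,.1,'rack'); rect(P,W['rack'],.2,.055,.1,'rail')
a=cv2.resize(T['color'][120:230,140:360,::-1],(770,385),interpolation=cv2.INTER_CUBIC); cv2.imwrite('pics/t1.png',a)
b=cv2.resize(S['color'][170:330,130:360,::-1],(782,544),interpolation=cv2.INTER_CUBIC); cv2.imwrite('pics/s1.png',b)
E
```

```text
pa [ 477.7 -137.9   23.8]
pc [ 480.2 -345.1   26.1]
mould [ 479.4 -242.9   15.2]
pad [676.3   3.2   2.4]
block [706.4 -46.7  64.3]
rack [501.2 235.5   4.5]
railL [436.5 382.7  71.4]
railR [457.1  67.2  62.7]
top table z 0.0006
pa 386 c [ 478.2 -138.1] s [142.5  72.6] a 1.0 mean [ 475.1 -139.3   24.9] zmed 24.6
pc 379 c [ 481.1 -347.4] s [ 75.5 147.3] a 89.9 mean [ 479.3 -347.1   24.4] zmed 24.0
mould 4043 c [ 480.5 -242.3] s [413.9 417.3] a 67.7 mean [ 475.7 -242.1   12.5] zmed 8.5
handle 59 c [712.  -47.8] s [28.3 33.1] a 18.7 mean [710.6 -47.4  62.7] zmed 63.4
flange 230 c [706.2 -45.6] s [112.1 115.7] a 1.6 mean [700.9 -46.   15.7] zmed 10.3
pad 777 c [703.9 -50.4] s [189.5 195.7] a 51.5 mean [703.1 -45.4  12.7] zmed 6.0
rack 3315 c [503.3 236.8] s [394.5 395.1] a 47.2 mean [488.6 233.6  13.2] zmed 7.2
rail 265 c [449.  229.7] s [ 15.5 326.6] a 3.6 mean [448.2 226.7  69.7] zmed 70.0
scene table z 0.0014
pa 735 c [ 477.3 -136.3] s [147.6  76.3] a 0.3 mean [ 478.9 -136.4   24.8] zmed 24.7
pc 899 c [ 480.1 -345.7] s [147.9  76.6] a 0.1 mean [ 481.7 -346.3   24.9] zmed 24.7
mould 7427 c [ 479.2 -243.4] s [416.1 417.7] a 39.3 mean [ 479.7 -252.6   12.1] zmed 6.9
handle 104 c [708.8 -47.1] s [25.  34.1] a 20.9 mean [709.1 -48.4  63.3] zmed 64.3
flange 367 c [701.4 -47.5] s [108.2 116. ] a 18.8 mean [705.3 -52.6  17.2] zmed 9.3
pad 1389 c [707.  -46.7] s [193.6 194. ] a 35.4 mean [704.8 -49.4  12.4] zmed 5.3
rack 4071 c [498.7 234.2] s [393.4 395.2] a 41.9 mean [490.  223.1  13. ] zmed 6.7
rail 308 c [444.1 230.7] s [ 15.  331.2] a 4.2 mean [445.6 221.5  70.5] zmed 71.1
```

View pics/s1.png

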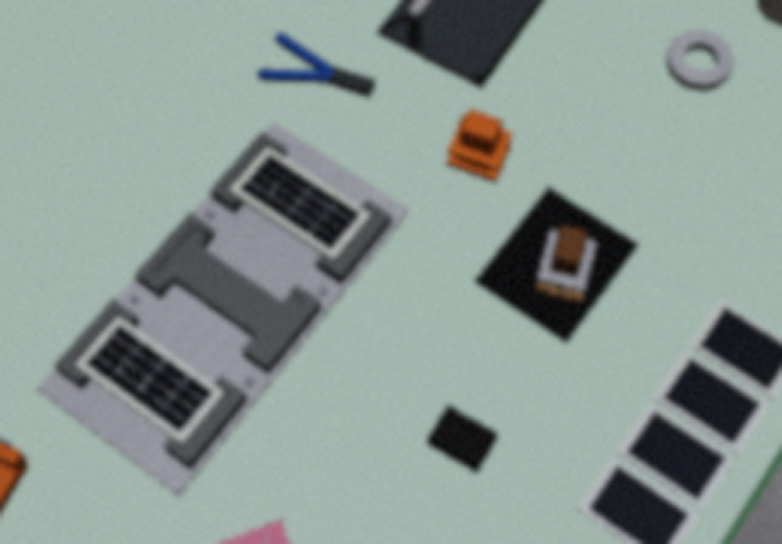

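View pics/t1.png

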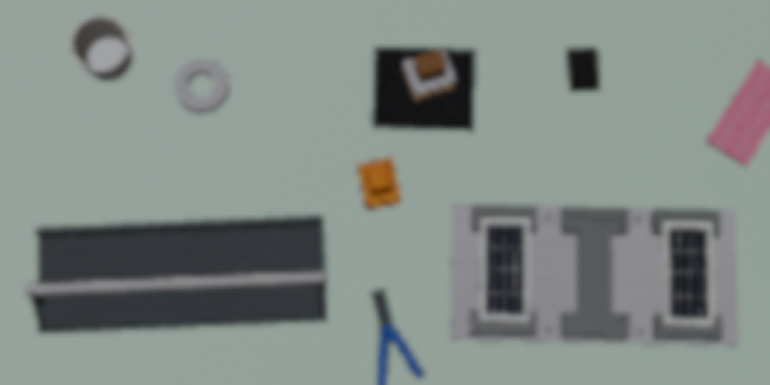

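The crops confirm it: the block (brown handle, white flange) is on the pad, at (430,72) in the top crop and (570,255) in the scene crop, turned about 20°. The nests of panels a and c are filled and the middle nest is empty. Now the exact centres.

Run:
```python
from m import *
for n in('top','scene'):
    I=dict(np.load(n+'.npz')); P=cloud(I); c=I['color'].astype(int); g=c.min(2)
    def fit(mask,z,label,k=3):
        mask=cv2.morphologyEx(mask.astype(np.uint8),cv2.MORPH_CLOSE,np.ones((k,k)))
        nn,lab,stt,_=cv2.connectedComponentsWithStats(mask); i=1+np.argmax(stt[1:,4])
        cs,_=cv2.findContours((lab==i).astype(np.uint8),cv2.RETR_EXTERNAL,cv2.CHAIN_APPROX_NONE)
        q=np.array([pw(I,u,v,z)[:2]*1000 for u,v in max(cs,key=cv2.contourArea)[:,0]],np.float32)
        (x,y),s,a=cv2.minAreaRect(q); print(n,label,'c',round(x,1),round(y,1),'s',np.round(s,1),'a',round(a,1))
    near=lambda x,y,rx,ry:(abs(P[...,0]-x)<rx)&(abs(P[...,1]-y)<ry)
    for l,y in(('pa',-.137),('pc',-.346)):
        m=near(.479,y,.07,.045)
        print(n,l,'bright pctl',np.percentile(g[m],[10,50,80,90,97]))
        fit(m&(g>200 if n=='scene' else g>185),.024,l,7)
    m=near(.69,-.045,.1,.1); blk=m&(c.max(2)<70); fit(blk,.004,'pad',9)
    fit(m&(g>150)&(c.max(2)-g<25),.029+.004,'flange',5)
    br=m&(c[...,0]-c[...,2]>35); fit(br,.065,'handle')
    m=near(.5,.235,.09,.2); fit(m&(c.max(2)<95),.006,'rack',13)
    Q=P[near(.448,.235,.05,.2)]; Q=Q[(Q[:,2]>.06)]
    yy=Q[:,1]; A=np.polyfit(yy,Q[:,0],1); B=np.polyfit(yy,Q[:,2],1); print(n,'rail x=',A,'z',B,yy.min(),yy.max())
```

```text
top pa bright pctl [ 43.   109.   136.   139.   143.14]Traceback (most recent call last):
  File "<stdin>", line 14, in <module>
  File "<stdin>", line 6, in fit
    return _wrapfunc(a, 'argmax', axis=axis, out=out, **kwds)
    return bound(*args, **kwds)
ValueError: attempt to get argmax of an empty sequence
```

```bash
cat > f.py <<'E'
from m import *
def run(names=('top','scene'),fresh=False,what='pbr',bc=(.70,-.046)):
  for n in names:
    I=snap(n) if fresh else dict(np.load(n+'.npz')); P=cloud(I); c=I['color'].astype(int); g=c.min(2)
    def fit(mask,z,label,k=3):
        mask=cv2.morphologyEx(mask.astype(np.uint8),cv2.MORPH_CLOSE,np.ones((k,k)))
        nn,lab,stt,_=cv2.connectedComponentsWithStats(mask)
        if nn<2: print(label,'none'); return
        i=1+np.argmax(stt[1:,4])
        cs,_=cv2.findContours((lab==i).astype(np.uint8),cv2.RETR_EXTERNAL,cv2.CHAIN_APPROX_NONE)
        q=np.array([pw(I,u,v,z)[:2]*1000 for u,v in max(cs,key=cv2.contourArea)[:,0]],np.float32)
        (x,y),s,a=cv2.minAreaRect(q); print(n,label,'c',round(x,1),round(y,1),'s',np.round(s,1),'a',round(a,1))
    near=lambda x,y,rx,ry:(abs(P[...,0]-x)<rx)&(abs(P[...,1]-y)<ry)
    if 'p' in what:
      for l,y in(('pa',-.137),('pc',-.346)):
        fit(near(.479,y,.055,.024)&(g<90),.024,l,7)
    if 'b' in what:
      m=near(*bc,.1,.1); 
      fit(near(.68,-.046,.1,.1)&(c.max(2)<70),.004,'pad',9)
      fit(m&(g>80)&(c.max(2)-g<25)&(P[...,2]>.02),.033,'flange',5)
      fit(m&(c[...,0]-c[...,2]>25)&(P[...,2]>.052),.065,'handle')
    if 'r' in what:
      fit(near(.5,.235,.09,.2)&(c.max(2)<80),.006,'rack',13)
      Q=P[near(.448,.235,.05,.2)]; Q=Q[(Q[:,2]>.06)]
      yy=Q[:,1]; print(n,'rail x=',np.polyfit(yy,Q[:,0],1),'z',np.polyfit(yy,Q[:,2],1),yy.min(),yy.max())
E
python3 -c "
from f import *
run()"
```

```text
top pa c 479.4 -136.0 s [97.5 36.1] a 0.8
top pc c 481.0 -347.6 s [36.1 98.3] a 89.5
top pad c 700.6 -39.7 s [ 90.9 111.3] a 1.0
top flange c 711.6 -47.3 s [41.7 49.3] a 19.1
top handle c 709.0 -45.9 s [25.1 28.1] a 1.6
top rack c 468.6 235.3 s [116.2 327.9] a 4.1
top rail x= [-0.07106415  0.4643744 ] z [0.00094057 0.06981784] 0.06676872804414205 0.3923445383948133
scene pa c 478.7 -135.1 s [102.  41.] a 0.2
scene pc c 480.0 -345.1 s [101.9  41.4] a 0.3
scene pad c 698.0 -39.9 s [115.8  95.9] a 89.5
scene flange c 708.6 -45.9 s [40.8 51.2] a 20.2
scene handle c 710.5 -46.5 s [21.4 35.3] a 20.8
scene rack c 464.7 248.9 s [116.4 360.9] a 4.2
scene rail x= [-0.07155261  0.46146513] z [0.00080648 0.07060471] 0.06548788040465084 0.3958364195225761
```

```bash
cat >> h.py <<'E'
def go(x,y,z,az,ref=None):
    """shift in tool axes + spin to reach TCP xyz with tool-y azimuth az (deg, mod 180)"""
    s=arm.observe(); Rm=R.from_rotvec(s['ee_rot']).as_matrix(); p=np.array(s['position'])
    d=Rm.T@(np.array([x,y,z])-p); a=np.degrees(np.arctan2(Rm[1,1],Rm[0,1]))
    sp=-((az-a+90)%180-90)
    print('t',round(s['clock'],2),'pos',p.round(4),'az',round(a,2),'q7',round(s['joints'][6],2),'F',np.round(s['force'],1),'w',round(s['width']*91.8,1),'gf',np.round(s['gripper_force'],1),'tilt',np.round(Rm[:2,2],4),'\n -> ',d.round(4),round(np.radians(sp),4),'steps',round(max(np.linalg.norm(d)/.0625,abs(sp)/10.7),1))
E
python3 -c "
from h import *
go(.710,-.0465,.12,20.3)"
```

```text
t 0.1 pos [0.2211 0.5841 0.237 ] az 69.27 q7 -0.08 F [ 0.6  0.4 -0. ] w 92.0 gf 0.0 tilt [-0.0004 -0.0014] 
 ->  [-0.6805 -0.4165  0.1177] 0.8546 steps 12.9
```

Emit:
jog_arm([
  [-0.68, -0.4165, 0.0, 0.855],
  [-0.68, -0.4165, 0.0, 0.855],
  [-0.68, -0.4165, 0.0, 0.855],
  [-0.68, -0.4165, 0.0, 0.855],
  [-0.68, -0.4165, 0.0, 0.855],
  [-0.68, -0.4165, 0.0, 0.855],
  [-0.68, -0.4165, 0.0, 0.855],
  [-0.68, -0.4165, 0.0, 0.855],
  [-0.68, -0.4165, 0.0, 0.855],
  [-0.68, -0.4165, 0.0, 0.855],
  [-0.68, -0.4165, 0.0, 0.855],
  [-0.68, -0.4165, 0.0, 0.855],
  [-0.68, -0.4165, 0.0, 0.855],
  [-0.68, -0.4165, 0.0, 0.855],
  [-0.68, -0.4165, 0.0, 0.855],
  [-0.68, -0.4165, 0.0, 0.855],
  [-0.68, -0.4165, 0.0, 0.855],
  [-0.68, -0.4165, 0.0, 0.855],
], hand=0.07)

```text
clock: 2.35
position: [0.7096, -0.0449, 0.238]
ee_rot: [1.794, 2.579, 0.001]
force: [0.3, -0.2, -0.5]
width: 0.763
gripper_force: 0.0
```

```bash
python3 -c "
from f import *
go(.710,-.0465,.10,20.3)
run(('scene','top'),True,'b')"
```

```text
t 2.35 pos [ 0.7096 -0.0449  0.238 ] az 20.34 q7 0.53 F [ 0.3 -0.2 -0.5] w 70.1 gf 0.0 tilt [0.0003 0.0003] 
 ->  [-0.0017 -0.0002  0.138 ] 0.0007 steps 2.2
scene pad c 474.7 399.0 s [328.5 776.1] a 37.8
scene flange c 618.2 119.1 s [101.7 216.8] a 70.8
scene handle c 710.3 -47.0 s [22. 36.] a 20.4
top pad c 956.9 -58.9 s [158.7 248.8] a 81.8
top flange c 783.6 -116.4 s [108.4  21. ] a 9.8
handle none
```

Emit:
jog_arm([
  [-0.0017, 0, 0.05, 0],
  [-0.0017, 0, 0.1, 0],
  [-0.0017, 0, 0.14, 0],
  [-0.0017, 0, 0.165, 0],
  [-0.0017, 0, 0.18, 0],
  [-0.0017, 0, 0.19, 0],
  [-0.0017, 0, 0.19, 0],
])

```text
clock: 3.32
position: [0.7104, -0.0473, 0.0477]
ee_rot: [-1.796, -2.578, 0.0]
force: [0.4, -0.3, -0.1]
width: 0.762
gripper_force: 0.0
```

Emit:
jog_arm([
  [0, 0, 0, 0],
  [0, 0, 0, 0],
  [0, 0, 0, 0],
  [0, 0, 0, 0],
  [0, 0, 0, 0],
  [0, 0, 0, 0],
  [0, 0, 0, 0],
  [0, 0, 0, 0],
], hand=0.0, newtons=45)

```text
clock: 4.32
position: [0.7108, -0.0472, 0.048]
ee_rot: [1.795, 2.577, 0.001]
force: [1.7, 0.2, 0.5]
width: 0.28
gripper_force: 44.9
```

Emit:
jog_arm([
  [0, 0, -0.02, 0],
  [0, 0, -0.05, 0],
  [0, 0, -0.09, 0],
  [0, 0, -0.1, 0],
  [0, 0, -0.1, 0],
])

```text
clock: 4.95
position: [0.7102, -0.0474, 0.1482]
ee_rot: [1.796, 2.577, 0.001]
force: [-0.1, 0.2, -3.5]
width: 0.283
gripper_force: 44.9
```

```bash
python3 -c "
from h import *
go(.434,-.1357,.148,0.4)"
```

```text
t 4.95 pos [ 0.7102 -0.0474  0.1482] az 20.27 q7 0.56 F [-0.1  0.2 -3.5] w 25.9 gf 44.9 tilt [0.0005 0.0001] 
 ->  [ 0.0129 -0.2897  0.    ] 0.3468 steps 4.6
```

Emit:
jog_arm([
  [0.004, -0.05, 0, 0.1],
  [0.008, -0.11, 0, 0.2],
  [0.01, -0.17, 0, 0.3],
  [0.0129, -0.22, 0, 0.347],
  [0.0129, -0.26, 0, 0.347],
  [0.0129, -0.28, 0, 0.347],
  [0.0129, -0.2897, 0, 0.347],
  [0.0129, -0.2897, 0, 0.347],
  [0.0129, -0.2897, 0.04, 0.347],
  [0.0129, -0.2897, 0.06, 0.347],
  [0.0129, -0.2897, 0.07, 0.347],
  [0.0129, -0.2897, 0.07, 0.347],
  [0.0129, -0.2897, 0.07, 0.347],
])

```text
clock: 6.58
position: [0.435, -0.1357, 0.0783]
ee_rot: [2.213, 2.229, 0.001]
force: [0.2, -0.8, -2.4]
width: 0.28
gripper_force: 44.9
```

```bash
python3 -c "
from h import *
go(.434,-.1357,.0585,0.4)
snap('scene','s2.png',(150,150,350,310),4)
snap('top','t2.png',(230,150,370,250),5)
"
```

```text
t 6.58 pos [ 0.435  -0.1357  0.0783] az 0.41 q7 0.53 F [ 0.2 -0.8 -2.4] w 25.7 gf 44.9 tilt [ 0.0012 -0.0002] 
 ->  [ 0.     -0.001   0.0198] 0.0002 steps 0.3
```

View pics/s2.png

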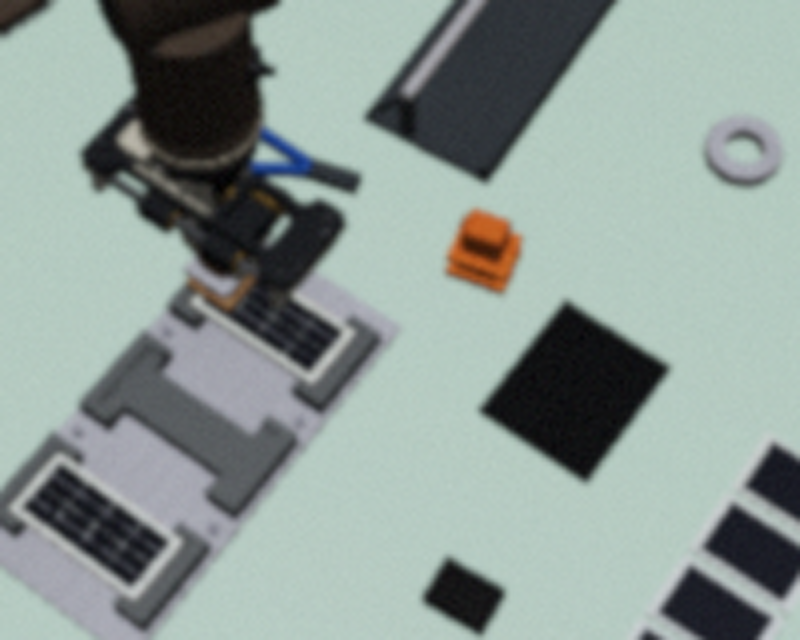

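The held block (220,285) hovers aligned over panel a's near end. I'll press down gently.

Emit:
jog_arm([
  [0, 0, 0.005, 0],
  [0, 0, 0.008, 0],
  [0, 0, 0.01, 0],
  [0, 0, 0.012, 0],
  [0, 0, 0.014, 0],
  [0, 0, 0.016, 0],
  [0, 0, 0.018, 0],
  [0, 0, 0.018, 0],
])

```text
clock: 7.68
position: [0.4341, -0.1356, 0.0597]
ee_rot: [-2.214, -2.229, -0.0]
force: [-1.4, 1.1, 6.7]
width: 0.279
gripper_force: 44.9
```

```bash
python3 -c "
from h import *
go(.524,-.1351,.0585,0.4)
import time
print([round(arm.observe()['force'][2],2) for _ in range(5)])
"
```

```text
t 7.67 pos [ 0.4341 -0.1356  0.0597] az 0.39 q7 0.56 F [-1.4  1.1  6.7] w 25.6 gf 44.9 tilt [0.0001 0.0002] 
 ->  [-0.0001  0.0899  0.0012] -0.0001 steps 1.4
[np.float64(6.68), np.float64(6.68), np.float64(6.68), np.float64(6.68), np.float64(6.68)]
```

Emit:
jog_arm([
  [0, 0, 0, 0],
])

```text
clock: 7.8
position: [0.4341, -0.1356, 0.0598]
ee_rot: [-2.214, -2.229, -0.0]
force: [-2.9, 0.8, 6.2]
width: 0.281
gripper_force: 44.9
```

Emit:
jog_arm([
  [0, 0, 0, 0],
])

```text
clock: 7.92
position: [0.4342, -0.1356, 0.0598]
ee_rot: [2.214, 2.229, 0.0]
force: [-2.1, 1.0, 5.2]
width: 0.28
gripper_force: 44.9
```

Emit:
jog_arm([
  [0, 0, 0, 0],
])

```text
clock: 8.05
position: [0.4341, -0.1356, 0.0598]
ee_rot: [-2.214, -2.229, -0.0]
force: [-1.6, 1.2, 6.2]
width: 0.281
gripper_force: 44.9
```

Emit:
jog_arm([
  [0, 0, 0, 0],
])

```text
clock: 8.18
position: [0.4341, -0.1356, 0.0598]
ee_rot: [-2.214, -2.229, -0.0]
force: [-1.7, 1.8, 5.6]
width: 0.277
gripper_force: 44.9
```

Emit:
jog_arm([
  [0, 0, 0.0008, 0],
  [0, 0.003, 0.0008, 0],
  [0, 0.008, 0.0008, 0],
  [0, 0.014, 0.0008, 0],
  [0, 0.02, 0.0008, 0],
  [0, 0.026, 0.0008, 0],
  [0, 0.032, 0.0008, 0],
  [0, 0.038, 0.0008, 0],
  [0, 0.044, 0.0008, 0],
])

```text
clock: 9.3
position: [0.4765, -0.1354, 0.0586]
ee_rot: [-2.213, -2.227, 0.003]
force: [-6.2, -0.7, 6.7]
width: 0.285
gripper_force: 44.9
```

Emit:
jog_arm([
  [0, 0.006, 0, 0],
  [0, 0.012, 0, 0],
  [0, 0.018, 0, 0],
  [0, 0.024, 0, 0],
  [0, 0.03, 0, 0],
  [0, 0.036, 0, 0],
  [0, 0.041, 0, 0],
  [0, 0.045, 0, 0],
  [0, 0.047, 0, 0],
  [0, 0.047, 0, 0],
])

```text
clock: 10.55
position: [0.5241, -0.1352, 0.0587]
ee_rot: [-2.213, -2.228, 0.002]
force: [-5.1, -0.3, 4.5]
width: 0.278
gripper_force: 45.0
```

```bash
python3 -c "
from h import *
go(.524,-.1351,.0585,0.4)
snap('top','t3.png',(230,150,370,250),5)
"
```

```text
t 10.55 pos [ 0.5241 -0.1352  0.0587] az 0.37 q7 0.52 F [-5.1 -0.3  4.5] w 25.5 gf 45.0 tilt [-0.0018  0.0002] 
 ->  [ 0.0001 -0.0001  0.0002] -0.0005 steps 0.0
```

Emit:
jog_arm([
  [0, 0, -0.006, 0],
  [0, 0, -0.014, 0],
  [0, 0, -0.03, 0],
  [0, 0, -0.05, 0],
  [0, 0, -0.05, 0],
])

```text
clock: 11.22
position: [0.5266, -0.1352, 0.1108]
ee_rot: [2.211, 2.227, 0.004]
force: [0.2, -0.3, -2.4]
width: 0.281
gripper_force: 45.0
```

```bash
python3 -c "
from h import *
go(.4355,-.3463,.108,0.4)
from f import run
run(('scene','top'),True,'p')
"
```

```text
t 11.22 pos [ 0.5266 -0.1352  0.1108] az 0.41 q7 0.47 F [ 0.2 -0.3 -2.4] w 25.8 gf 45.0 tilt [ 0.0038 -0.0004] 
 ->  [-0.2104 -0.0926  0.0025] 0.0002 steps 3.7
scene pa c 120.1 207.0 s [138.3 361.7] a 65.2
scene pc c 479.7 -345.3 s [100.2  40.5] a 0.4
top pa c 620.5 -196.2 s [148.4  63.9] a 5.6
top pc c 481.0 -347.6 s [36.1 98.2] a 89.5
```

Emit:
jog_arm([
  [-0.04, -0.02, 0, 0],
  [-0.09, -0.045, 0, 0],
  [-0.14, -0.065, 0, 0],
  [-0.18, -0.08, 0, 0],
  [-0.2, -0.0886, 0, 0],
  [-0.2106, -0.0886, 0, 0],
  [-0.2106, -0.0886, 0.015, 0],
  [-0.2106, -0.0886, 0.025, 0],
  [-0.2106, -0.0886, 0.03, 0],
  [-0.2106, -0.0886, 0.03, 0],
  [-0.2106, -0.0886, 0.03, 0],
])

```text
clock: 12.7
position: [0.4383, -0.3461, 0.0791]
ee_rot: [2.213, 2.229, 0.0]
force: [-0.4, -0.8, -1.6]
width: 0.28
gripper_force: 45.0
```

```bash
python3 -c "
from h import *
go(.4355,-.3463,.0588,0.4)
"
```

```text
t 12.7 pos [ 0.4383 -0.3461  0.0791] az 0.42 q7 0.92 F [-0.4 -0.8 -1.6] w 25.7 gf 45.0 tilt [ 0.0004 -0.0002] 
 ->  [-0.0002 -0.0028  0.0203] 0.0003 steps 0.3
```

Emit:
jog_arm([
  [0, -0.0028, 0.005, 0],
  [0, -0.0028, 0.009, 0],
  [0, -0.0028, 0.011, 0],
  [0, -0.0028, 0.013, 0],
  [0, -0.0028, 0.015, 0],
  [0, -0.0028, 0.017, 0],
  [0, -0.0028, 0.019, 0],
  [0, -0.0028, 0.0203, 0],
  [0, -0.0028, 0.0203, 0],
])

```text
clock: 13.82
position: [0.4352, -0.3463, 0.0587]
ee_rot: [2.214, 2.229, 0.0]
force: [-1.6, 2.0, 5.3]
width: 0.279
gripper_force: 45.0
```

```bash
python3 -c "
from h import *
go(.5255,-.3457,.0588,0.4)
"
```

```text
t 13.82 pos [ 0.4352 -0.3463  0.0587] az 0.39 q7 0.94 F [-1.6  2.   5.3] w 25.6 gf 45.0 tilt [0.0002 0.0001] 
 ->  [-0.0001  0.0903 -0.0001] -0.0001 steps 1.4
```

Emit:
jog_arm([
  [0, 0.003, 0, 0],
  [0, 0.008, 0, 0],
  [0, 0.014, 0, 0],
  [0, 0.02, 0, 0],
  [0, 0.026, 0, 0],
  [0, 0.032, 0, 0],
  [0, 0.038, 0, 0],
  [0, 0.044, 0, 0],
  [0, 0.05, 0, 0],
  [0, 0.056, 0, 0],
  [0, 0.062, 0, 0],
  [0, 0.068, 0, 0],
  [0, 0.074, 0, 0],
  [0, 0.08, 0, 0],
  [0, 0.085, 0, 0],
  [0, 0.089, 0, 0],
  [0, 0.091, 0, 0],
  [0, 0.091, 0, 0],
])

```text
clock: 16.08
position: [0.5253, -0.3463, 0.0586]
ee_rot: [-2.214, -2.228, 0.002]
force: [-5.6, -0.5, 6.2]
width: 0.281
gripper_force: 45.0
```

Emit:
jog_arm([
  [0, 0, -0.006, 0],
  [0, 0, -0.014, 0],
  [0, 0, -0.04, 0],
  [0, 0, -0.09, 0],
  [0, 0, -0.09, 0],
  [0, 0, -0.09, 0],
])

```text
clock: 16.82
position: [0.5263, -0.3448, 0.1482]
ee_rot: [-2.213, -2.23, -0.001]
force: [0.2, -0.2, -3.1]
width: 0.28
gripper_force: 45.0
```

```bash
python3 -c "
from h import *
go(.699,-.040,.148,0.4)
snap('top','t4.png',(220,110,380,230),5);snap('scene')
"
```

```text
t 16.82 pos [ 0.5263 -0.3448  0.1482] az 0.44 q7 0.79 F [ 0.2 -0.2 -3.1] w 25.7 gf 45.0 tilt [0.0001 0.0008] 
 ->  [0.3035 0.175  0.0005] 0.0007 steps 5.6
```

View pics/t4.png

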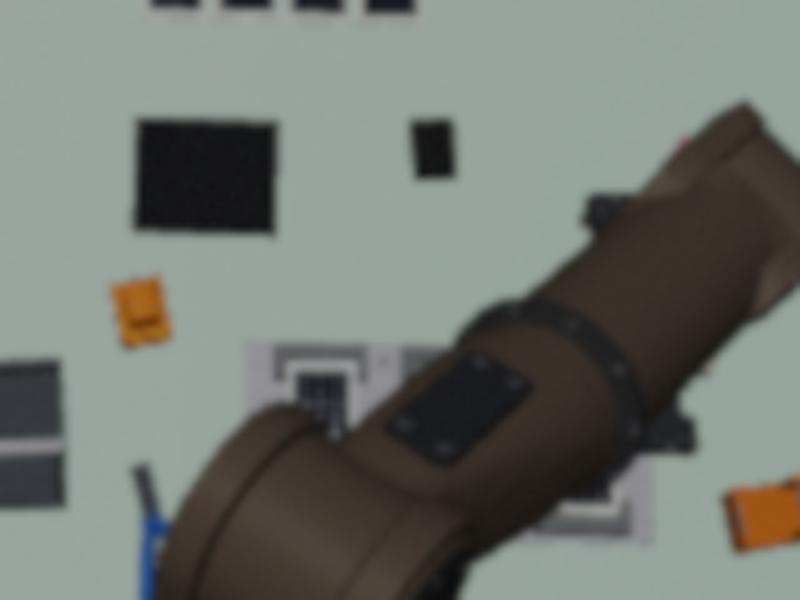

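The arm covers the mould, and the pad (205,176) is empty. Next I set the block on the pad's centre.

Emit:
jog_arm([
  [0.04, 0.02, 0, 0],
  [0.09, 0.05, 0, 0],
  [0.15, 0.09, 0, 0],
  [0.21, 0.12, 0, 0],
  [0.26, 0.15, 0, 0],
  [0.29, 0.17, 0, 0],
  [0.3045, 0.175, 0, 0],
  [0.3045, 0.175, 0, 0],
  [0.3045, 0.175, 0.05, 0],
  [0.3045, 0.175, 0.08, 0],
  [0.3045, 0.175, 0.09, 0],
  [0.3045, 0.175, 0.096, 0],
  [0.3045, 0.175, 0.096, 0],
])

```text
clock: 18.55
position: [0.6995, -0.0406, 0.0535]
ee_rot: [2.214, 2.228, 0.001]
force: [0.1, 0.2, -3.2]
width: 0.281
gripper_force: 45.0
```

Emit:
jog_arm([
  [0, 0, 0.002, 0],
  [0, 0, 0.0035, 0],
  [0, 0, 0.0035, 0],
])

```text
clock: 18.92
position: [0.6992, -0.0398, 0.0493]
ee_rot: [2.213, 2.229, 0.0]
force: [-0.1, -0.3, -3.0]
width: 0.279
gripper_force: 45.0
```

Emit:
jog_arm([
  [0, 0, 0.001, 0],
  [0, 0, 0.0014, 0],
  [0, 0, 0.0014, 0],
])

```text
clock: 19.3
position: [0.699, -0.0399, 0.0477]
ee_rot: [-2.214, -2.229, 0.0]
force: [-0.1, 0.6, -2.4]
width: 0.281
gripper_force: 45.0
```

Emit:
jog_arm([
  [0, 0, 0, 0],
  [0, 0, 0, 0],
  [0, 0, 0, 0],
  [0, 0, 0, 0],
  [0, 0, 0, 0],
  [0, 0, -0.03, 0],
  [0, 0, -0.08, 0],
  [0, 0, -0.12, 0],
  [0, 0, -0.12, 0],
], hand=0.06)

```text
clock: 20.42
position: [0.7012, -0.0405, 0.1718]
ee_rot: [2.211, 2.226, 0.007]
force: [-0.3, 1.4, -0.6]
width: 0.653
gripper_force: 0.0
```

```bash
python3 -c "
from h import *
go(.479,-.1355,.12,90.4)
"
```

```text
t 20.43 pos [ 0.7012 -0.0405  0.1718] az 0.39 q7 0.26 F [-0.3  1.4 -0.6] w 60.0 gf 0.0 tilt [ 0.0066 -0.0002] 
 ->  [-0.0935 -0.2232  0.0503] 1.5706 steps 8.4
```

Emit:
jog_arm([
  [0, -0.02, 0, -0.187],
  [-0.02, -0.06, 0, -0.374],
  [-0.04, -0.1, 0, -0.56],
  [-0.06, -0.14, 0, -0.747],
  [-0.08, -0.17, 0, -0.934],
  [-0.0952, -0.2, 0, -1.12],
  [-0.0952, -0.22, 0, -1.307],
  [-0.0952, -0.22, 0, -1.494],
  [-0.0952, -0.22, 0, -1.571],
  [-0.0952, -0.22, 0, -1.571],
  [-0.0952, -0.22, 0, -1.571],
], hand=0.08)

```text
clock: 21.8
position: [0.4795, -0.1365, 0.1674]
ee_rot: [0.008, -3.141, -0.0]
force: [-0.6, -0.3, -0.3]
width: 0.874
gripper_force: 0.0
```

```bash
python3 -c "
from h import *
go(.479,-.1355,.0175,90.4)
snap('scene','s3.png',(150,150,350,310),4)
T=snap('top')
from f import run
run(('scene',),False,'b',(.699,-.04))
run(('top',),False,'b',(.699,-.04))
"
```

```text
t 21.8 pos [ 0.4795 -0.1365  0.1674] az 90.3 q7 1.81 F [-0.6 -0.3 -0.3] w 80.2 gf 0.0 tilt [-0.0006  0.0001] 
 ->  [0.0004 0.001  0.1499] -0.0017 steps 2.4
scene pad c 697.9 -39.7 s [114.3  94.8] a 89.6
scene flange c 695.9 -39.3 s [42.2 51. ] a 1.0
scene handle c 697.8 -39.9 s [24.7 34.7] a 0.0
top pad c 700.6 -39.7 s [ 91.  111.2] a 1.0
top flange c 700.2 -40.9 s [38.2 49. ] a 1.6
top handle c 696.3 -38.2 s [25. 28.] a 1.4
```

View pics/s3.png

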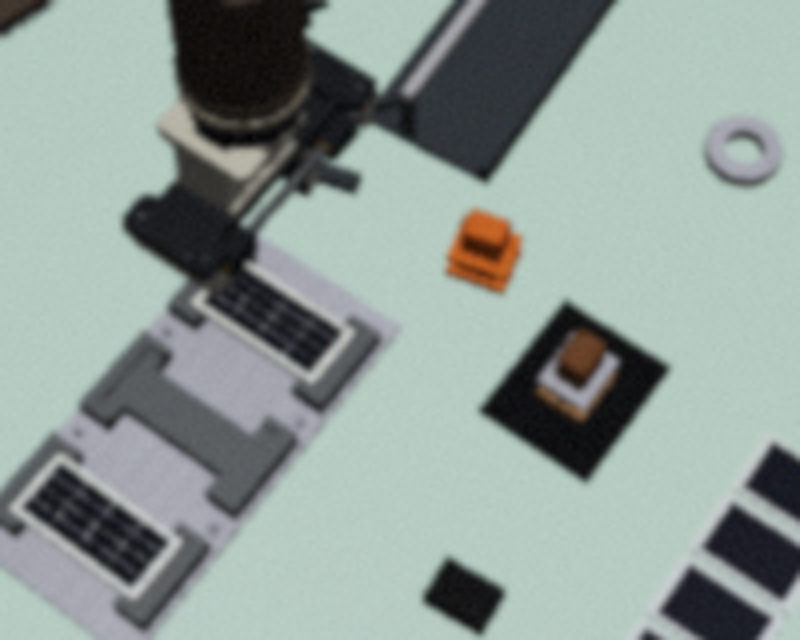

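The block (580,370) stands centred on the pad, and the gripper is over panel a. I go down to grip it.

Emit:
jog_arm([
  [0, 0.001, 0.05, 0],
  [0, 0.001, 0.1, 0],
  [0, 0.001, 0.125, 0],
  [0, 0.001, 0.14, 0],
  [0, 0.001, 0.146, 0],
  [0, 0.001, 0.1495, 0],
  [0, 0.001, 0.1495, 0],
])

```text
clock: 22.78
position: [0.4802, -0.1357, 0.0188]
ee_rot: [-0.011, 3.141, -0.0]
force: [-0.7, -0.5, -0.0]
width: 0.87
gripper_force: 0.0
```

Emit:
jog_arm([
  [0, 0, 0, 0],
  [0, 0, 0, 0],
  [0, 0, 0, 0],
  [0, 0, 0, 0],
  [0, 0, 0, 0],
  [0, 0, 0, 0],
], hand=0.0, newtons=12)

```text
clock: 23.52
position: [0.4799, -0.1356, 0.0184]
ee_rot: [-0.011, 3.141, 0.0]
force: [-0.4, -0.1, 5.3]
width: 0.606
gripper_force: 12.0
```

```bash
python3 -c "
from h import *
go(.4795,-.1355,.16,90.4)
"
```

```text
t 23.52 pos [ 0.4799 -0.1356  0.0184] az 90.41 q7 1.86 F [-0.4 -0.1  5.3] w 55.6 gf 12.0 tilt [0.0003 0.    ] 
 ->  [ 3.000e-04  1.000e-04 -1.416e-01] 0.0001 steps 2.3
```

Emit:
jog_arm([
  [0, 0, -0.01, 0],
  [0, 0, -0.03, 0],
  [0, 0, -0.07, 0],
  [0, 0, -0.11, 0],
  [0, 0, -0.122, 0],
  [0, 0, -0.122, 0],
], newtons=20)

```text
clock: 24.28
position: [0.4799, -0.1356, 0.1406]
ee_rot: [-0.011, 3.14, -0.0]
force: [-0.5, 0.0, -1.7]
width: 0.608
gripper_force: 20.0
```

```bash
python3 -c "
from h import *
go(.4608,.3273,.14,94.1)
"
```

```text
t 24.27 pos [ 0.4799 -0.1356  0.1406] az 90.41 q7 1.82 F [-0.5  0.  -1.7] w 55.8 gf 20.0 tilt [ 0.0012 -0.0001] 
 ->  [0.0158 0.463  0.0005] -0.0643 steps 7.4
```

Emit:
jog_arm([
  [0.001, 0.03, 0, -0.01],
  [0.003, 0.08, 0, -0.02],
  [0.006, 0.14, 0, -0.03],
  [0.009, 0.2, 0, -0.04],
  [0.012, 0.26, 0, -0.05],
  [0.014, 0.32, 0, -0.064],
  [0.0158, 0.38, 0, -0.064],
  [0.0158, 0.42, 0, -0.064],
  [0.0158, 0.45, 0, -0.064],
  [0.0158, 0.463, 0, -0.064],
  [0.0158, 0.463, 0, -0.064],
  [0.0158, 0.463, 0, -0.064],
])

```text
clock: 25.78
position: [0.4608, 0.3253, 0.1397]
ee_rot: [0.109, -3.139, 0.002]
force: [0.7, -0.3, -0.5]
width: 0.606
gripper_force: 20.0
```

```bash
python3 -c "
from h import *
go(.4608,.3273,.0814,94.1)
snap('top','t5.png',(120,120,260,230),5)
snap('scene','s5.png',(190,20,340,150),5)
"
```

```text
t 25.77 pos [0.4608 0.3253 0.1397] az 93.97 q7 0.94 F [ 0.7 -0.3 -0.5] w 55.6 gf 20.0 tilt [-0.0006 -0.0015] 
 ->  [-0.0002  0.0021  0.0583] -0.0022 steps 0.9
```

View pics/s5.png

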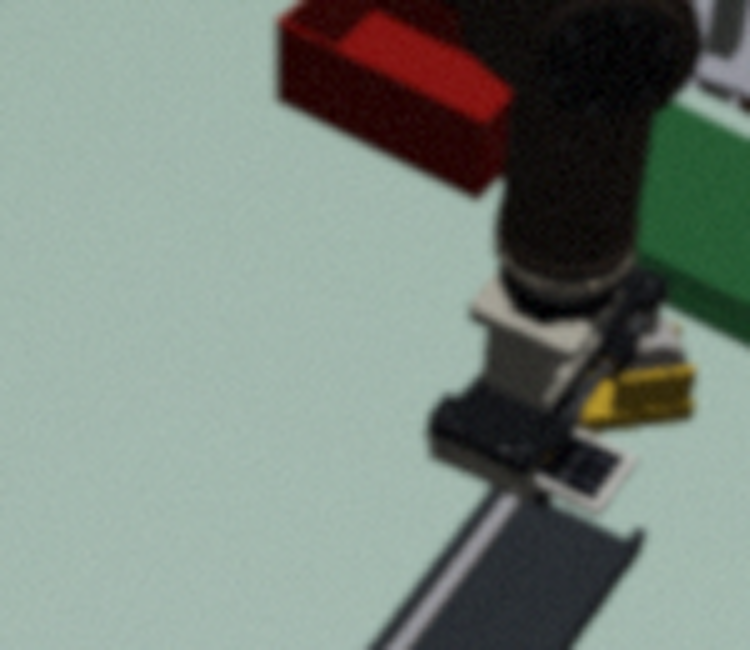

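The scene crop shows panel a at (585,465), held level over the rack's left end. I lower it so the rail (510,500) tilts it.

Emit:
jog_arm([
  [0, 0.002, 0.03, -0.002],
  [0, 0.002, 0.05, -0.002],
  [0, 0.002, 0.06, -0.002],
  [0, 0.002, 0.065, -0.002],
  [0, 0.002, 0.069, -0.002],
  [0, 0.002, 0.073, -0.002],
  [0, 0.002, 0.076, -0.002],
  [0, 0.002, 0.076, -0.002],
], newtons=9)

```text
clock: 26.88
position: [0.4608, 0.3293, 0.0644]
ee_rot: [-0.115, 3.139, 0.0]
force: [1.4, -0.4, 0.7]
width: 0.606
gripper_force: 9.0
```

```bash
python3 -c "
from h import *
go(.4608,.3273,.054,94.1)
S=snap('scene','s6.png',(250,60,340,140),7)
P=cloud(S).reshape(-1,3)
O=np.array([.4944,.2344]);a=.071
xr=(P[:,:2]-O)@[np.cos(a),np.sin(a)];yr=(P[:,:2]-O)@[-np.sin(a),np.cos(a)]
m=(abs(yr-95e-3)<.024)&(xr>-.01)&(xr<.06)&(P[:,2]<.1)
for lo in np.arange(-.01,.06,.006):
    q=m&(xr>=lo)&(xr<lo+.006)
    if q.sum(): print(lo.round(3),q.sum(),np.percentile(P[q,2],[10,50,90]).round(3))
"
```

```text
t 26.88 pos [0.4608 0.3293 0.0644] az 94.18 q7 0.93 F [ 1.4 -0.4  0.7] w 55.6 gf 9.0 tilt [0.0006 0.0003] 
 ->  [ 0.0002 -0.002   0.0104] 0.0014 steps 0.2
-0.01 35 [0.005 0.061 0.068]
-0.004 31 [0.007 0.059 0.066]
0.002 33 [0.004 0.055 0.063]
0.008 29 [0.008 0.053 0.059]
0.014 27 [0.01  0.054 0.058]
0.02 41 [0.022 0.048 0.056]
0.026 42 [0.    0.012 0.025]
0.032 16 [-0.004  0.001  0.005]
0.038 17 [-0.002  0.002  0.007]
0.044 21 [-0.001  0.001  0.004]
0.05 17 [-0.002  0.002  0.005]
0.056 16 [-0.003 -0.     0.004]
```

View pics/s6.png

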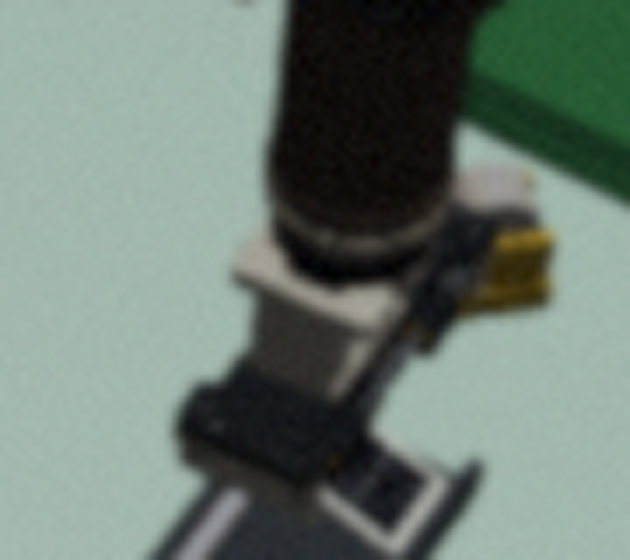

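Tilting works as planned: the panel's far end (390,520) has dropped about 20°. I continue down.

Emit:
jog_arm([
  [0, -0.002, 0.002, 0],
  [0, -0.002, 0.004, 0],
  [0, -0.002, 0.006, 0],
  [0, -0.002, 0.008, 0],
  [0, -0.002, 0.01, 0],
  [0, -0.002, 0.0115, 0],
  [0, -0.002, 0.0115, 0],
])

```text
clock: 27.8
position: [0.4608, 0.3271, 0.0525]
ee_rot: [-0.114, 3.139, -0.0]
force: [2.1, 0.9, 1.0]
width: 0.605
gripper_force: 9.0
```

```bash
cat > tilt.py <<'E'
from h import *
def tilt(yc,save=None,O=(.4944,.2344),a=.071):
    S=snap('scene',save,(240,60,360,150),6) if save else snap('scene')
    P=cloud(S).reshape(-1,3)
    xr=(P[:,:2]-O)@[np.cos(a),np.sin(a)];yr=(P[:,:2]-O)@[-np.sin(a),np.cos(a)]
    m=(abs(yr-yc)<.022)&(xr>-.08)&(xr<.04)&(P[:,2]<.11)&(P[:,2]>.012)
    for lo in np.arange(-.08,.04,.006):
        q=m&(xr>=lo)&(xr<lo+.006)
        if q.sum(): print(lo.round(3),q.sum(),np.percentile(P[q,2],[10,50,90]).round(3))
E
python3 -c "
from tilt import *
go(.4608,.3273,.054,94.1)
tilt(.095)
"
```

```text
t 27.8 pos [0.4608 0.3271 0.0525] az 94.18 q7 0.94 F [2.1 0.9 1. ] w 55.6 gf 9.0 tilt [ 0.0002 -0.0002] 
 ->  [-0.      0.0002 -0.0015] 0.0013 steps 0.0
-0.038 1 [0.013 0.013 0.013]
-0.026 2 [0.017 0.032 0.048]
-0.02 8 [0.04  0.045 0.051]
-0.014 23 [0.037 0.043 0.047]
-0.008 24 [0.03  0.037 0.04 ]
-0.002 21 [0.026 0.03  0.036]
0.004 28 [0.019 0.025 0.028]
0.01 13 [0.017 0.021 0.023]
0.016 6 [0.019 0.021 0.023]
0.022 18 [0.017 0.021 0.026]
0.028 8 [0.013 0.017 0.021]
```

Emit:
jog_arm([
  [-0.002, 0, 0.001, 0],
  [-0.004, 0, 0.002, 0],
  [-0.005, 0, 0.0035, 0],
  [-0.0065, 0, 0.005, 0],
  [-0.007, 0, 0.0055, 0],
  [-0.007, 0, 0.0055, 0],
])

```text
clock: 28.6
position: [0.4676, 0.3278, 0.0472]
ee_rot: [0.115, -3.139, 0.0]
force: [0.3, 0.1, -1.4]
width: 0.61
gripper_force: 9.0
```

```bash
python3 -c "
from tilt import *
go(.4608,.3273,.054,94.1)
tilt(.095,'s7.png')
"
```

```text
t 28.6 pos [0.4676 0.3278 0.0472] az 94.19 q7 0.94 F [ 0.3  0.1 -1.4] w 56.0 gf 9.0 tilt [-0.0001 -0.0001] 
 ->  [ 0.0068  0.     -0.0068] 0.0015 steps 0.2
-0.014 6 [0.041 0.043 0.048]
-0.008 23 [0.032 0.037 0.041]
-0.002 22 [0.027 0.032 0.039]
0.004 23 [0.022 0.027 0.031]
0.01 25 [0.013 0.018 0.024]
0.016 11 [0.013 0.019 0.024]
0.022 17 [0.017 0.022 0.026]
0.028 8 [0.014 0.02  0.025]
```

View pics/s7.png

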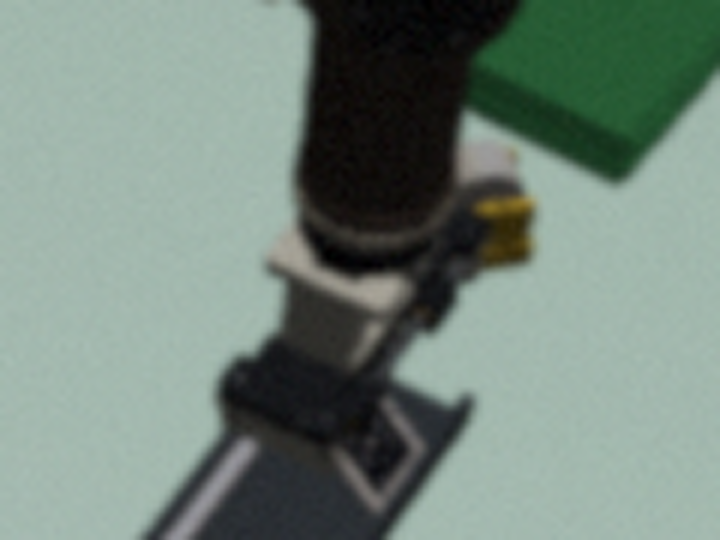

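Panel a's foot (380,505) is close inside the lip with the cells facing up and away. I ease it a few mm further until contact.

Emit:
jog_arm([
  [-0.001, 0, 0.001, 0],
  [-0.002, 0, 0.002, 0],
  [-0.002, 0, 0.002, 0],
])

```text
clock: 29.02
position: [0.4682, 0.3279, 0.0455]
ee_rot: [0.116, -3.137, 0.001]
force: [-6.2, -2.4, 7.4]
width: 0.61
gripper_force: 9.0
```

Emit:
jog_arm([
  [-0.001, 0, 0.001, 0],
  [-0.002, 0, 0.002, 0],
  [-0.002, 0, 0.002, 0],
])

```text
clock: 29.4
position: [0.4701, 0.3281, 0.0437]
ee_rot: [0.116, -3.137, 0.001]
force: [-7.7, -1.6, 8.9]
width: 0.613
gripper_force: 9.0
```

Emit:
jog_arm([
  [0.0015, 0, -0.0015, 0],
  [0.002, 0, -0.002, 0],
  [0.002, 0, -0.002, 0],
], newtons=4)

```text
clock: 29.78
position: [0.4699, 0.328, 0.0453]
ee_rot: [-0.115, 3.139, 0.0]
force: [0.0, -0.2, -0.7]
width: 0.607
gripper_force: 4.0
```

Emit:
jog_arm([
  [0, 0, 0, 0],
  [0, 0, 0, 0],
  [0, 0, 0, 0],
  [0, 0, 0, 0],
], hand=0.068)

```text
clock: 30.28
position: [0.4697, 0.328, 0.0452]
ee_rot: [-0.115, 3.139, 0.0]
force: [0.2, 0.4, 0.2]
width: 0.742
gripper_force: 0.0
```

Emit:
jog_arm([
  [0, 0, -0.01, 0],
  [0, 0, -0.03, 0],
  [0, 0, -0.06, 0],
  [0, 0, -0.1, 0],
  [0, 0, -0.13, 0],
  [0, 0, -0.13, 0],
])

```text
clock: 31.02
position: [0.4709, 0.329, 0.1785]
ee_rot: [-0.115, 3.135, 0.005]
force: [-0.2, -0.3, 0.2]
width: 0.742
gripper_force: 0.0
```

```bash
python3 -c "
from tilt import *
go(.4805,-.3463,.16,90.4)
tilt(.095)
"
```

```text
t 31.02 pos [0.4709 0.329  0.1785] az 94.18 q7 0.95 F [-0.2 -0.3  0.2] w 68.1 gf 0.0 tilt [0.0042 0.0036] 
 ->  [ 0.0398 -0.6742  0.0161] 0.066 steps 10.8
-0.074 1 [0.089 0.089 0.089]
-0.068 15 [0.088 0.094 0.098]
-0.062 27 [0.083 0.09  0.096]
-0.056 22 [0.077 0.084 0.09 ]
-0.05 22 [0.072 0.078 0.085]
-0.044 24 [0.069 0.073 0.078]
-0.038 28 [0.058 0.066 0.075]
-0.032 19 [0.057 0.06  0.067]
-0.026 25 [0.05  0.056 0.061]
-0.02 21 [0.046 0.049 0.054]
-0.014 25 [0.036 0.043 0.048]
-0.008 18 [0.035 0.039 0.044]
-0.002 29 [0.024 0.031 0.038]
0.004 20 [0.02  0.026 0.029]
0.01 23 [0.014 0.019 0.024]
0.016 9 [0.014 0.016 0.021]
0.022 20 [0.02  0.023 0.028]
0.028 12 [0.013 0.018 0.023]
```

Emit:
jog_arm([
  [0, -0.03, 0, 0],
  [0.005, -0.08, 0, 0.01],
  [0.01, -0.14, 0, 0.02],
  [0.014, -0.2, 0, 0.03],
  [0.018, -0.26, 0, 0.04],
  [0.022, -0.32, 0, 0.05],
  [0.026, -0.38, 0, 0.06],
  [0.03, -0.44, 0, 0.066],
  [0.034, -0.5, 0, 0.066],
  [0.036, -0.56, 0, 0.066],
  [0.038, -0.61, 0, 0.066],
  [0.0384, -0.65, 0, 0.066],
  [0.0384, -0.673, 0, 0.066],
  [0.0384, -0.673, 0, 0.066],
  [0.0384, -0.673, 0.01, 0.066],
  [0.0384, -0.673, 0.01, 0.066],
], hand=0.08)

```text
clock: 33.08
position: [0.4803, -0.3438, 0.164]
ee_rot: [0.015, -3.14, -0.003]
force: [0.0, 0.8, 0.6]
width: 0.872
gripper_force: 0.0
```

```bash
python3 -c "
from h import *
go(.4805,-.3463,.018,90.4)
from f import run
run(('scene','top'),True,'bp',(.699,-.04))
"
```

```text
t 33.08 pos [ 0.4803 -0.3438  0.164 ] az 90.54 q7 2.24 F [0.  0.8 0.6] w 80.0 gf 0.0 tilt [-0.0016  0.002 ] 
 ->  [-0.0004 -0.0028  0.146 ] 0.0024 steps 2.3
scene pa c 480.3 -142.3 s [ 50.4 111.5] a 88.7
scene pc c 262.5 -197.6 s [140.6 627.4] a 62.5
scene pad c 698.0 -39.4 s [114.9  95.2] a 89.6
scene flange c 695.9 -39.1 s [42.2 50.6] a 1.0
scene handle c 698.1 -39.9 s [24.9 35.1] a 2.9
top pa c 529.4 -115.2 s [4.1 4. ] a 0.9
top pc c 632.9 -505.9 s [154.5  60.7] a 11.7
top pad c 700.6 -39.7 s [ 90.9 111.2] a 1.0
top flange c 700.2 -40.9 s [38.2 49. ] a 1.6
top handle c 696.2 -38.3 s [25.  28.1] a 1.6
```

Emit:
jog_arm([
  [0, -0.002, 0.05, 0.002],
  [0, -0.002, 0.1, 0.002],
  [0, -0.002, 0.125, 0.002],
  [0, -0.002, 0.137, 0.002],
  [0, -0.002, 0.143, 0.002],
  [0, -0.002, 0.1455, 0.002],
  [0, -0.002, 0.1455, 0.002],
])

```text
clock: 34.05
position: [0.481, -0.3483, 0.0205]
ee_rot: [-0.008, 3.14, -0.001]
force: [-0.8, -0.1, -0.1]
width: 0.872
gripper_force: 0.0
```

Emit:
jog_arm([
  [0, 0, 0, 0],
  [0, 0, 0, 0],
  [0, 0, 0, 0],
  [0, 0, 0, 0],
  [0, 0, 0, 0],
  [0, 0, 0, 0],
], hand=0.0, newtons=12)

```text
clock: 34.8
position: [0.4806, -0.3473, 0.0199]
ee_rot: [0.009, -3.142, -0.002]
force: [-1.0, 3.9, 5.9]
width: 0.609
gripper_force: 12.0
```

Emit:
jog_arm([
  [0, 0, -0.01, 0],
  [0, 0, -0.03, 0],
  [0, 0, -0.07, 0],
  [0, 0, -0.11, 0],
  [0, 0, -0.122, 0],
  [0, 0, -0.122, 0],
], newtons=20)

```text
clock: 35.55
position: [0.4807, -0.3485, 0.1423]
ee_rot: [-0.008, 3.14, -0.001]
force: [0.0, 0.6, -1.6]
width: 0.608
gripper_force: 20.0
```

```bash
python3 -c "
from h import *
go(.4675,.2325,.142,94.1)
"
```

```text
t 35.55 pos [ 0.4807 -0.3485  0.1423] az 90.28 q7 2.26 F [ 0.   0.6 -1.6] w 55.8 gf 20.0 tilt [ 0.0013 -0.0009] 
 ->  [ 1.030e-02  5.811e-01 -2.000e-04] -0.0667 steps 9.3
```

Emit:
jog_arm([
  [0.001, 0.03, 0, -0.01],
  [0.002, 0.08, 0, -0.02],
  [0.003, 0.14, 0, -0.03],
  [0.004, 0.2, 0, -0.04],
  [0.005, 0.26, 0, -0.05],
  [0.006, 0.32, 0, -0.064],
  [0.007, 0.38, 0, -0.065],
  [0.008, 0.44, 0, -0.066],
  [0.009, 0.49, 0, -0.066],
  [0.0103, 0.53, 0, -0.066],
  [0.0103, 0.56, 0, -0.066],
  [0.0103, 0.58, 0, -0.066],
  [0.0103, 0.58, 0, -0.066],
  [0.0103, 0.58, 0, -0.066],
])

```text
clock: 37.3
position: [0.4672, 0.2302, 0.1413]
ee_rot: [0.109, -3.139, 0.002]
force: [0.2, 0.4, -0.8]
width: 0.603
gripper_force: 20.0
```

```bash
python3 -c "
from h import *
go(.4675,.2325,.084,94.1)
"
```

```text
t 37.3 pos [0.4672 0.2302 0.1413] az 93.99 q7 1.13 F [ 0.2  0.4 -0.8] w 55.4 gf 20.0 tilt [-0.0007 -0.0013] 
 ->  [-0.0005  0.0023  0.0573] -0.0019 steps 0.9
```

Emit:
jog_arm([
  [0, 0.001, 0.03, -0.002],
  [0, 0.001, 0.05, -0.002],
  [0, 0.001, 0.06, -0.002],
  [0, 0.001, 0.065, -0.002],
  [0, 0.001, 0.069, -0.002],
  [0, 0.001, 0.073, -0.002],
  [0, 0.001, 0.076, -0.002],
  [0, 0.001, 0.078, -0.002],
  [0, 0.001, 0.08, -0.002],
  [0, 0.001, 0.082, -0.002],
  [0, 0.001, 0.084, -0.002],
  [0, 0.001, 0.086, -0.002],
  [0, 0.001, 0.087, -0.002],
  [0, 0.001, 0.087, -0.002],
], newtons=9)

```text
clock: 39.05
position: [0.4674, 0.2331, 0.0547]
ee_rot: [-0.115, 3.139, 0.001]
force: [1.6, 1.1, 0.8]
width: 0.608
gripper_force: 9.0
```

```bash
python3 -c "
from tilt import *
go(.4675,.2325,.054,94.1)
tilt(0,'s8.png')
"
```

```text
t 39.05 pos [0.4674 0.2331 0.0547] az 94.19 q7 1.14 F [1.6 1.1 0.8] w 55.8 gf 9.0 tilt [0.0004 0.0004] 
 ->  [-0.0001 -0.0006  0.0007] 0.0016 steps 0.0
-0.032 1 [0.073 0.073 0.073]
-0.026 2 [0.016 0.032 0.049]
-0.02 14 [0.043 0.046 0.05 ]
-0.014 25 [0.038 0.042 0.046]
-0.008 21 [0.032 0.037 0.044]
-0.002 23 [0.026 0.031 0.034]
0.004 22 [0.019 0.025 0.031]
0.01 17 [0.019 0.022 0.026]
0.016 7 [0.013 0.023 0.025]
0.022 20 [0.015 0.022 0.025]
0.028 8 [0.016 0.023 0.025]
```

View pics/s8.png

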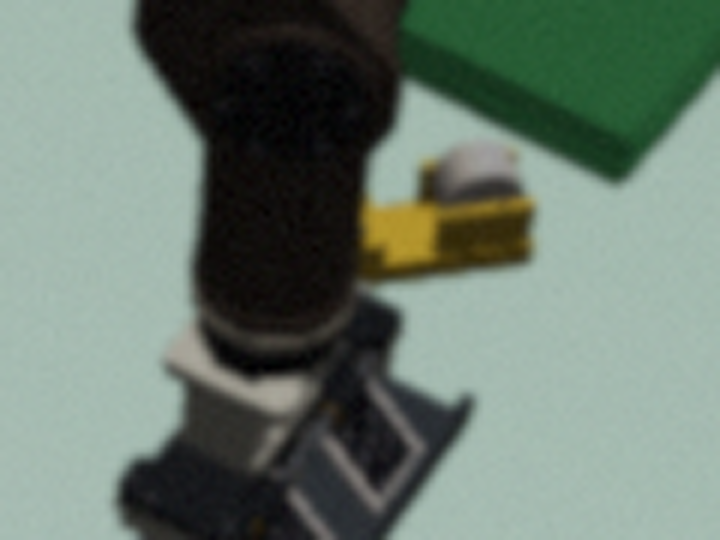

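Panel a leans at (380,450), undisturbed, and panel c is tilted the same way beside it. Now I repeat the diagonal move to the lip.

Emit:
jog_arm([
  [-0.002, 0, 0.001, 0],
  [-0.004, 0, 0.002, 0],
  [-0.005, 0, 0.0035, 0],
  [-0.0065, 0, 0.005, 0],
  [-0.007, 0, 0.0058, 0],
  [-0.008, 0, 0.0066, 0],
  [-0.008, 0, 0.0066, 0],
])

```text
clock: 39.98
position: [0.474, 0.2332, 0.0481]
ee_rot: [0.115, -3.137, 0.001]
force: [-5.2, -1.3, 5.6]
width: 0.608
gripper_force: 9.0
```

Emit:
jog_arm([
  [-0.001, 0, 0.001, 0],
  [-0.0015, 0, 0.0015, 0],
  [-0.0015, 0, 0.0015, 0],
])

```text
clock: 40.35
position: [0.4752, 0.2333, 0.0469]
ee_rot: [0.115, -3.137, 0.001]
force: [-7.2, -1.5, 10.9]
width: 0.609
gripper_force: 9.0
```

Emit:
jog_arm([
  [0.001, 0, -0.001, 0],
  [0.0015, 0, -0.0015, 0],
  [0.0015, 0, -0.0015, 0],
], newtons=4)

```text
clock: 40.72
position: [0.4753, 0.2335, 0.0482]
ee_rot: [-0.115, 3.139, 0.0]
force: [-1.1, -0.4, -0.0]
width: 0.608
gripper_force: 4.0
```

Emit:
jog_arm([
  [0, 0, 0, 0],
  [0, 0, 0, 0],
  [0, 0, 0, 0],
  [0, 0, 0, 0],
], hand=0.068)

```text
clock: 41.22
position: [0.4752, 0.2335, 0.0482]
ee_rot: [-0.115, 3.139, 0.0]
force: [0.4, -0.3, 0.2]
width: 0.741
gripper_force: 0.0
```

Emit:
jog_arm([
  [0, 0, -0.01, 0],
  [0, 0, -0.03, 0],
  [0, 0, -0.06, 0],
  [0, 0, -0.1, 0],
  [0, 0, -0.16, 0],
  [0, 0, -0.16, 0],
  [0.15, -0.05, -0.2, 0],
  [0.2, -0.05, -0.2, 0],
  [0.2, -0.05, -0.2, 0],
  [0.2, -0.05, -0.2, 0],
  [0.2, -0.05, -0.2, 0],
])

```text
clock: 42.6
position: [0.2782, 0.1685, 0.2485]
ee_rot: [-0.117, 3.139, 0.001]
force: [1.4, 0.4, -0.2]
width: 0.742
gripper_force: 0.0
```

```bash
python3 -c "
from tilt import *
st()
tilt(0);tilt(.095)
snap('scene','s9.png',None,1.5);snap('top','t9.png',(130,100,390,260),3)
from f import run
run(('scene','top'),False,'b',(.699,-.04))
"
```

```text
42.6 [0.2782 0.1685 0.2485] [-1.170e-01  3.139e+00  1.000e-03] F [ 1.4  0.4 -0.2] w 0.742 gf 0.0
-0.08 1 [0.013 0.013 0.013]
-0.068 14 [0.092 0.094 0.098]
-0.062 26 [0.084 0.091 0.096]
-0.056 32 [0.078 0.084 0.09 ]
-0.05 24 [0.074 0.078 0.083]
-0.044 25 [0.065 0.072 0.077]
-0.038 24 [0.061 0.067 0.072]
-0.032 32 [0.055 0.061 0.069]
-0.026 18 [0.051 0.055 0.06 ]
-0.02 31 [0.043 0.048 0.057]
-0.014 20 [0.041 0.043 0.048]
-0.008 22 [0.032 0.036 0.042]
-0.002 24 [0.025 0.031 0.038]
0.004 24 [0.02  0.025 0.031]
0.01 24 [0.014 0.018 0.023]
0.016 11 [0.013 0.018 0.024]
0.022 23 [0.015 0.022 0.027]
0.028 9 [0.015 0.02  0.026]
-0.068 12 [0.09  0.094 0.097]
-0.062 27 [0.082 0.091 0.097]
-0.056 20 [0.079 0.086 0.09 ]
-0.05 25 [0.075 0.078 0.086]
-0.044 25 [0.066 0.072 0.079]
-0.038 22 [0.062 0.067 0.073]
-0.032 23 [0.022 0.061 0.067]
-0.026 27 [0.049 0.055 0.06 ]
-0.02 21 [0.044 0.048 0.054]
-0.014 20 [0.037 0.041 0.047]
-0.008 24 [0.03  0.037 0.041]
-0.002 23 [0.024 0.029 0.038]
0.004 20 [0.021 0.024 0.029]
0.01 17 [0.015 0.018 0.025]
0.016 11 [0.014 0.02  0.024]
0.022 16 [0.019 0.023 0.026]
0.028 11 [0.015 0.018 0.028]
scene pad c 697.9 -39.8 s [115.8  95.7] a 89.6
scene flange c 696.5 -39.1 s [41.  50.6] a 1.0
scene handle c 697.7 -39.8 s [34.5 24. ] a 87.3
top pad c 700.9 -39.8 s [ 90.4 112.1] a 1.6
top flange c 700.2 -40.9 s [38.2 49. ] a 1.6
top handle c 696.3 -38.2 s [25. 28.] a 1.4
```

View pics/s9.png

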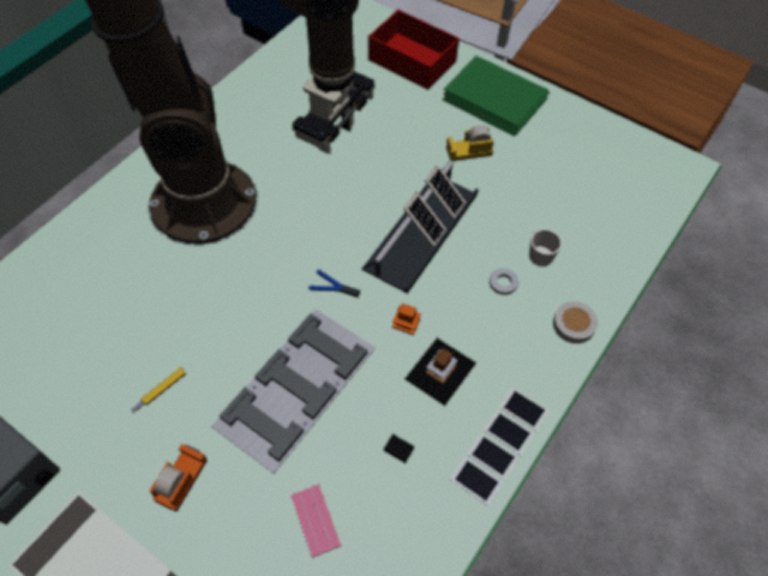

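View pics/t9.png

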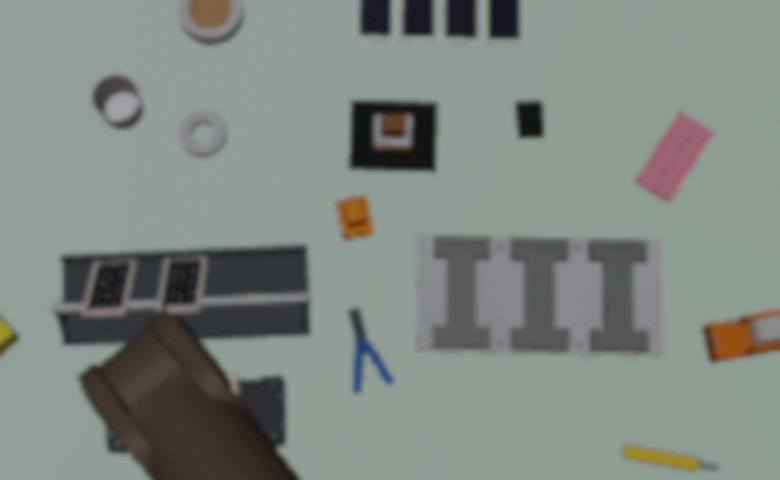

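Both panels lean side by side at 45° (scene pixels 425,217 and 445,192). The block stands on its pad at (441,365), and nothing else has moved.

```bash
python3 -c "
from cell import arm
print(arm.sign_off())"
```

```text
the job is handed in; nothing more can be done
None
```

The two panels present (a and c; the middle nest was empty) each got one near-to-far stroke, left one first, pressed to roughly 7 to 9 N (estimated from pressing depth and wrist force). They now lean side by side at 45° in the curing rack, the block stands upright on its pad, nothing else was moved, and the job was handed in at about 43 s.

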